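# Make up two tattoo session kits

## Robot

A 7-joint arm with a two-finger parallel gripper is mounted at the origin on the work surface. World frame = base frame: x ahead of the robot, y to its left, z up, the work surface at z = 0. Lengths are in m, angles in rad, forces in N, time in s.
With the tool pointing down it reaches from about 0.425 to 0.875 m from the base axis. Payload 4.7 kg.
Tool frame: the origin (TCP) lies midway between the tips of the shut fingers; the grasp point (between the pads) lies 19 mm behind it; z points along the fingers, y is the direction in which the jaws open and shut (so a half turn about z gives the same grasp; the last joint's range is limited). The gripper opens to 87 mm and grips with 3 to 60 N. Pads are 19 mm wide; open, the fingers measure 117 mm over their backs; the gripper's body (75 mm by 190 mm) begins 51 mm behind the grasp point.
Start: joints at [-1.093, 0.321, -0.07, 1.45, 0.023, 1.371, -0.057], TCP at [0.291, 0.581, 0.223] pointing down, gripper open.
Joint ranges: [-2.86, 2.86], [-0.3, 2.09], [-1.38, 1.24], [0.06, 2.45], [-1.56, 4.7], [0.09, 2.05], [-2.69, 2.69]. Speed limits (rad/s): [2.57, 2.57, 3.14, 3.14, 3.14, 3.14, 3.14].

## Interface

Orientations are given as a rotation vector (axis times angle).
In Python, from bench import get_state, eyes, job gives the robot as it stands. The module is installed in compiled form; this text tells all that it offers.
- The arm moves only by the shell command python3 -m jog 'ROWS' [FORCE]. ROWS is JSON, a list that holds one entry, the list of rows, each a list of 5 numbers: the opening, from 0 (shut) to 1 (fully open), then the shift along the tool's x, y, z in units of 40 mm (1.0 is 40 mm), then the turn about the tool's z in units of 5 degrees (1.0 is 5 degrees). In form: [[[jaw, dx, dy, dz, turn], ...]]. A call has 1 to 10 rows; each row shifts and turns the commanded pose from where the row before left it, along the tool's axes as they then stand; what a row does not reach is not made up. A row lasts 1/8 s, in which the tool goes at most 62.5 mm and 10.7 degrees, less where a joint would pass 70% of its speed; a pose out of reach is approached as far as the arm can. A call is refused whole if a number of a shift passes 1 or a number of a turn 1, either way. A call with a gripper value outside its range is refused whole. The fingers move at their own pace and stop on an object; FORCE is the grip in N (left out, the last holds). Time passes only in rows, so rows that do not move let the fingers close. It gives the time, the measured TCP pose, the force and the opening at its end, in the units of the state.
- get_state(): the state, without advancing time (a new reading comes with each control period).
- eyes.get_image(name): name is "scene" or "top" or "wrist"; returns (picture, depth): 400x640x3 uint8, red, green, blue; 400x640 float32, m along the optical axis (not along the pixel's ray), 0 where there is no reading.
- eyes.camera_params(name): a dict with "camera_matrix" (3x3 intrinsics, pixels), "pose" (4x4, takes a point from camera to world coordinates); the wrist camera has in their place "mount" (4x4, takes a point from camera to tool coordinates, whose origin is the TCP and whose axes are the flange's). Camera axes: x right, y down, z forward; pixel columns grow to the right and rows downward; lengths in m; the calibration is good to about 2 mm. A picture is of the moment at which its call begins: read the wrist's pose just before it. camera_params takes no time and is no camera call.
- job.close_job(): hands the job in, once; it reports no verdict.
The state is a dict: "time": time; "joint_positions": joint angles; "qd": joint speeds; "joint_torque": joint torques, N m; "position": TCP position; "tool_rot": TCP orientation; "ft_force": force on the tool from outside, world axes, zero at the start; "torque": the same for the moment, N m; "grip_width": opening from 0.0 (shut) to 1.0 (fully open).
Only numpy, scipy, OpenCV 4.12 (cv2) and the standard library are available. Lean on these libraries where they do the work, as an engineer would, in place of code of your own. Each camera call takes 0.05 s, during which the arm holds its last target. There are 200 camera calls.

## Task

Make up the two session kits from the stock. Blue tray: the orange-lidded cartridge case lengthwise in the long bay, the red ink in the white-floored bay and the yellow ink in the black-floored bay; black tray: the turquoise-lidded case lengthwise in its long bay and the purple ink in its small bay. Everything stands upright, flat on the bay floor, the cases in line with their bays; leave the green ink and the grey-lidded case where they stand.

Things in the scene. Friction and masses are not known exactly. Their poses are not given: they have to be found in the camera images.
- red_ink: red ink bottle, upright: red cylindrical body 32 mm across and 52 mm high, black cap 20 mm across on top, 70 mm high in all, about 50 g. Loose. Origin: centre of its underside; z up.
- yellow_ink: yellow ink bottle, upright: yellow cylindrical body 32 mm across and 52 mm high, black cap 20 mm across on top, 70 mm high in all, about 50 g. Loose. Origin: centre of its underside; z up.
- purple_ink: purple ink bottle, upright: purple cylindrical body 32 mm across and 52 mm high, black cap 20 mm across on top, 70 mm high in all, about 50 g. Loose. Origin: centre of its underside; z up.
- green_ink: Spare, to be left alone: green ink bottle, upright: green cylindrical body 32 mm across and 52 mm high, black cap 20 mm across on top, 70 mm high in all, about 50 g. Loose. Origin: centre of its underside; z up.
- orange_case: Orange-lidded cartridge case: white box with an orange lid (the upper 14 mm, closed for good), about 36 mm wide along its x, 64 mm long along its y, 50 mm high, about 80 g. Loose. Origin: centre of its underside; z up.
- turquoise_case: Turquoise-lidded cartridge case: white box with a turquoise lid (the upper 14 mm, closed for good), about 36 mm wide along its x, 64 mm long along its y, 50 mm high, about 80 g. Loose. Origin: centre of its underside; z up.
- grey_case: Spare, to be left alone: grey-lidded cartridge case: white box with a grey lid (the upper 14 mm, closed for good), about 36 mm wide along its x, 64 mm long along its y, 50 mm high, about 80 g. Loose. Origin: centre of its underside; z up.
- blue_tray: Blue kit tray, fixed to the table, 66 mm along its x and 208 mm along its y; floor 4 mm thick, rim and partitions 3 mm thick and 10 mm high above the table. Three bays in a row along y, each 60 mm along x inside: a small bay with a white floor centred at y = +73 mm (56 mm along y), the long plain blue bay centred at y = 0 (84 mm along y), a small bay with a black floor centred at y = -73 mm (56 mm along y). Origin: centre of its underside; z up.
- black_tray: Black kit tray, fixed to the table, 66 mm along its x and 149 mm along its y; floor 4 mm thick, light-grey rim and partition 3 mm thick and 10 mm high above the table. Two bays side by side along y, each 60 mm along x inside: the small bay centred at y = +43.5 mm (56 mm along y) and the long bay centred at y = -29.5 mm (84 mm along y). Origin: centre of its underside; z up.

How it is judged:
At the end, for the whole second after the job is handed in: Each of the five released, at rest and upright (0.1 rad) on its bay's floor (1 to 8 mm above the tray's underside), within 15 mm along tray x and 14 mm along tray y of the bay's centre, cases within 0.35 rad of the tray's long side; green ink and grey case within 20 mm of their start (x of red_ink in the frame of blue_tray between -0.015 and 0.015 m and y of red_ink in the frame of blue_tray between 0.059 and 0.087 m and z of red_ink in the frame of blue_tray between 0.001 and 0.008 m and angle between each of red_ink, yellow_ink, orange_case, purple_ink, turquoise_case's own z axis and vertical below 0.1 rad and linear speed of each of red_ink, yellow_ink, orange_case, purple_ink, turquoise_case below 0.02 m/s and contact force between each of red_ink, yellow_ink, orange_case, purple_ink, turquoise_case and the fingers below 0.1 N and x of yellow_ink in the frame of blue_tray between -0.015 and 0.015 m and y of yellow_ink in the frame of blue_tray between -0.087 and -0.059 m and z of yellow_ink in the frame of blue_tray between 0.001 and 0.008 m and x of orange_case in the frame of blue_tray between -0.015 and 0.015 m and y of orange_case in the frame of blue_tray between -0.014 and 0.014 m and z of orange_case in the frame of blue_tray between 0.001 and 0.008 m and angle between the y axis of orange_case and the y axis of blue_tray, either way round below 0.35 rad and x of purple_ink in the frame of black_tray between -0.015 and 0.015 m and y of purple_ink in the frame of black_tray between 0.0295 and 0.0575 m and z of purple_ink in the frame of black_tray between 0.001 and 0.008 m and x of turquoise_case in the frame of black_tray between -0.015 and 0.015 m and y of turquoise_case in the frame of black_tray between -0.0435 and -0.0155 m and z of turquoise_case in the frame of black_tray between 0.001 and 0.008 m and angle between the y axis of turquoise_case and the y axis of black_tray, either way round below 0.35 rad and distance of each of green_ink, grey_case from where it was at the start of the episode below 0.02 m); the robot touches nothing.
It fails at once if the green ink was disturbed (moved more than 20 mm) (distance of green_ink from where it was at the start of the episode above 0.02 m).
It fails at once if the grey-lidded case was disturbed (moved more than 20 mm) (distance of grey_case from where it was at the start of the episode above 0.02 m).
It also fails if it takes over 133 s, if anything falls off the work surface, if the arm or the gripper's body presses on something with over 40 N, if the wrist force passes 120 N, or if a joint passes its speed limit or range.

## Working session

There is one attempt and no reset: what is moved stays moved. The work goes in short steps, Python scripts to look and compute and a shell command to move; the robot and the scene stay as the last step left them, time stands still between calls to the robot, and variables do not carry over. Pictures are saved under pics/ and viewed, about 12 in all and at most 16, crops included, and the job is handed in when it is done.

```bash
mkdir -p pics; cat > h.py <<'E'
import numpy as np, cv2
from bench import get_state, eyes, job
from scipy.spatial.transform import Rotation as R
def pose(name):
    c=eyes.camera_params(name)
    if name!='wrist': return np.array(c['camera_matrix']),np.array(c['pose'])
    s=get_state(); T=np.eye(4); T[:3,:3]=R.from_rotvec(s['tool_rot']).as_matrix(); T[:3,3]=s['position']
    return np.array(c['camera_matrix']),T@np.array(c['mount'])
def shot(name,fn=None):
    K,P=pose(name); im,d=eyes.get_image(name)
    if fn: cv2.imwrite('pics/'+fn,im[:,:,::-1])
    return im,d,K,P
def ray(uv,K,P):
    d=np.linalg.inv(K)@np.array([uv[0],uv[1],1.]); return P[:3,3],P[:3,:3]@d
def onplane(uv,z,K,P):
    o,d=ray(uv,K,P); return o+d*(z-o[2])/d[2]
def cloud(d,K,P):
    v,u=np.mgrid[:d.shape[0],:d.shape[1]]
    X=np.stack([(u-K[0,2])/K[0,0]*d,(v-K[1,2])/K[1,1]*d,d],-1)
    return X@P[:3,:3].T+P[:3,3]
E
python3 - <<'E'
from h import *
s=get_state(); print(s['time'],s['position'],s['tool_rot'],s['grip_width'])
print(R.from_rotvec(s['tool_rot']).as_matrix().round(3))
for n in ('top','scene'):
    im,d,K,P=shot(n,n+'0.png'); print(n,K.tolist(),P.round(3).tolist(),(d>0).mean())
im,d,K,P=shot('wrist','w0.png'); print(K.tolist(),eyes.camera_params('wrist')['mount'])
E
```

```text
0.0 [0.29057474 0.5808114  0.22145195] [-7.21827258e-01 -3.05722173e+00  2.98337952e-03] 1.0001999549952285
[[-0.894  0.447 -0.001]
 [ 0.447  0.894 -0.002]
 [-0.    -0.002 -1.   ]]
top [[371.91034548254817, 0.0, 315.27430717392747], [0.0, 371.91034548254817, 195.4202288927459], [0.0, 0.0, 1.0]] [[0.015, -0.995, 0.097, 0.479], [-1.0, -0.017, -0.017, 0.004], [0.018, -0.097, -0.995, 0.827], [0.0, 0.0, 0.0, 1.0]] 0.99591015625
scene [[439.5599868110918, 0.0, 320.42600732457595], [0.0, 439.5599868110918, 203.94164872571133], [0.0, 0.0, 1.0]] [[-0.231, 0.551, -0.802, 1.195], [0.973, 0.118, -0.199, 0.175], [-0.015, -0.826, -0.564, 0.491], [0.0, 0.0, 0.0, 1.0]] 0.9958984375
[[288.00145728660544, 0.0, 318.0614209501624], [0.0, 288.00145728660544, 201.2120837143857], [0.0, 0.0, 1.0]] [[ 7.85788734e-04 -9.61749685e-01 -2.73928689e-01  7.45959196e-02]
 [ 9.99999136e-01  1.04434852e-03 -7.98068315e-04 -3.10443355e-04]
 [ 1.05361897e-03 -2.73927826e-01  9.61749674e-01 -1.62922223e-01]
 [ 0.00000000e+00  0.00000000e+00  0.00000000e+00  1.00000000e+00]]
```

View pics/top0.png

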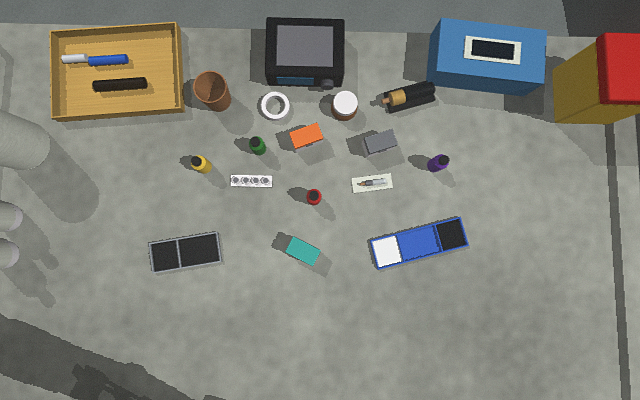

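View pics/scene0.png

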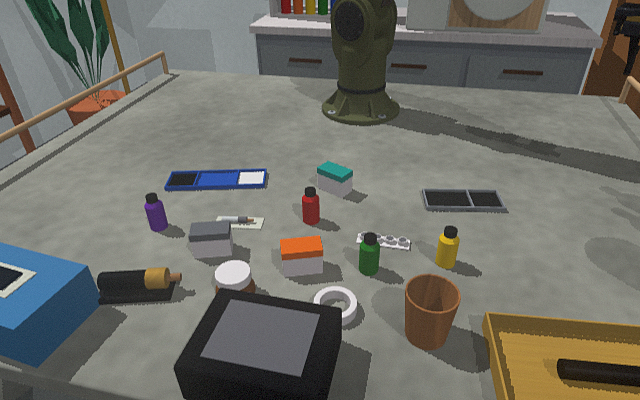

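The top view shows yellow (201,163), green (258,146), orange (306,135), grey (380,141), purple (438,163), red (314,197) and turquoise (303,250). The black tray is at (185,252) with its small bay on the left. The blue tray is at (418,243) with its white bay on the left and black bay on the right. The scene view agrees.

```bash
cat > m.py <<'E'
from h import *
px={'top':dict(yellow=(201,163),green=(258,146),orange=(306,135),grey=(380,141),purple=(438,163),red=(314,197),turq=(303,250),blackT=(185,252),blueT=(418,243)),}
W={n:shot(n) for n in ('top','scene')}
C={n:cloud(W[n][1],W[n][2],W[n][3]) for n in W}
def near(name,c,r,lo,hi):
    X=C[name]; return (np.hypot(X[...,0]-c[0],X[...,1]-c[1])<r)&(X[...,2]>lo)&(X[...,2]<hi)
for k,p in px['top'].items():
    _,_,K,P=W['top']; 
    if k[-1]=='T':
        c=onplane(p,.01,K,P); 
        for n in W:
            m=near(n,c,.115 if k=='blueT' else .085,.0065,.02); X=C[n][m]
            r=cv2.minAreaRect((X[:,:2]*1000).astype(np.float32)); print(k,n,m.sum(),np.round(r[0],1),np.round(r[1],1),round(r[2],1),'ztop',np.percentile(X[:,2],[50,95]).round(4))
        continue
    ink=k in('yellow','green','purple','red'); c=onplane(p,.06 if ink else .05,K,P)
    for n in W:
        m=near(n,c,.03 if ink else .045,.062 if ink else .044,.09); X=C[n][m]
        r=cv2.minAreaRect((X[:,:2]*1000).astype(np.float32)); print(k,n,m.sum(),np.round(r[0],1),np.round(r[1],1),round(r[2],1),'z',np.percentile(X[:,2],[50,90]).round(4))
E
python3 m.py
```

```text
yellow top 81 [620.8 238.2] [18.8 17.3] 44.5 z [0.0694 0.0708]
yellow scene 133 [620.3 241.1] [19.2 20. ] 57.8 z [0.0698 0.0712]
green top 77 [664.3 118.7] [18.  18.7] 7.3 z [0.0693 0.0711]
green scene 135 [664.7 120.8] [19.5 18.5] 8.3 z [0.0697 0.0711]
orange top 529 [684.2  12.9] [37.9 64.9] 22.4 z [0.05   0.0516]
orange scene 746 [683.1  14.9] [40.2 64.8] 20.8 z [0.0509 0.0519]
grey top 525 [ 675.  -147.5] [37.1 65.7] 18.9 z [0.0498 0.0516]
grey scene 654 [ 674.6 -145.1] [39.7 65.1] 19.5 z [0.0508 0.0519]
purple top 80 [ 632.8 -275.6] [18.8 18.4] 37.7 z [0.069  0.0704]
purple scene 96 [ 633.  -272.8] [19.9 18.3] 64.7 z [0.0697 0.071 ]
red top 72 [554.   -6.1] [16.6 16.4] 1.2 z [0.0698 0.0714]
red scene 94 [553.2  -3. ] [21.1 18. ] 9.9 z [0.0699 0.071 ]
turq top 562 [439.4  15.4] [64.8 36.7] 64.1 z [0.0499 0.0515]
turq scene 386 [439.1  17.8] [66.1 40.1] 63.4 z [0.0508 0.0519]
blackT top 378 [430.8 271.1] [ 66.  149.7] 10.3 ztop [0.0094 0.0118]
blackT scene 527 [429.4 273.1] [ 71.  149.2] 10.3 ztop [0.0096 0.0117]
blueT top 517 [ 458.6 -240. ] [ 66.5 208.7] 15.3 ztop [0.0091 0.0114]
blueT scene 601 [ 457.1 -237.8] [ 71.6 208.5] 15.8 ztop [0.0094 0.0115]
```

Heights come out at 50, 70 and 10 mm, as the text says, and the two views agree to about 3 mm, so I'll average them. Next is a small helper that works out the distances to go.

```bash
cat > go.py <<'E'
import sys
from h import *
t=np.array([457.9,-238.9]);a=np.radians(15.5);ty=np.array([-np.sin(a),np.cos(a)])
b=np.array([430.1,272.1]);e=np.radians(10.3);by=np.array([-np.sin(e),np.cos(e)])
G=dict(orange=((683.6,13.9),21.6),turq=((439.3,16.6),-26.2),red=((553.6,-4.5),15.5),yellow=((620.5,239.6),15.5),purple=((632.9,-274.2),15.5),
 blong=(t,15.5),white=(t+73*ty,15.5),black=(t-73*ty,15.5),klong=(b-29.5*by,10.3),ksmall=(b+43.5*by,10.3))
def go(k,sim=None):
    s=get_state(); p=s['position']*1000; M=R.from_rotvec(s['tool_rot']).as_matrix()
    j=np.degrees(np.arctan2(M[1,1],M[0,1])); c,an=G[k]
    turn=(j-an+90)%180-90; j2=np.radians(j-turn)
    y=np.array([np.cos(j2),np.sin(j2)]); x=np.array([-y[1],y[0]]); d=np.array(c)-p[:2]
    print(k,'t',round(s['time'],2),'z',p[2].round(1),'jaw',round(s['grip_width'],3),'tilt',M[2].round(3),'F',s['ft_force'].round(1),'q7',s['joint_positions'][6].round(2),'| turn u',round(turn/5,2),'then dx,dy u',(d@x/40).round(2),(d@y/40).round(2),'target',np.round(c,1))
for k in sys.argv[1:]: go(k)
E
python3 go.py orange
python3 - <<'E'
from h import *
im,d,K,P=shot('top');X=cloud(d,K,P)
for c,r in(((770,20),50),((600,-10),50),((740,60),60),((740,-60),40),((780,0),30)):
    m=np.hypot(X[...,0]-c[0]/1e3,X[...,1]-c[1]/1e3)<r/1e3; print(c,X[m][:,2].max().round(3))
E
```

```text
orange t 0.25 z 222.0 jaw 1.002 tilt [-0.    -0.001 -1.   ] F [-0.1 -0.4  0.7] q7 -0.06 | turn u 8.37 then dx,dy u -16.8 3.91 target [683.6  13.9]
(770, 20) 0.07
(600, -10) 0.072
(740, 60) 0.053
(740, -60) 0.049
(780, 0) 0.055
```

```bash
python3 -m jog '[[[1,0,0,0.2,1],[1,0,0,0.2,1],[1,0,0,0.2,1],[1,0,0,0.2,1],[1,0,0,0.2,1],[1,0,0,0.2,1],[1,0,0,0.2,1],[1,0,0,0.2,1],[1,0,0,0,0.37],[1,-1,0.2,0,0]]]' 30; python3 go.py orange
```

```text
time: 1.55
position: [0.3098, 0.5497, 0.1585]
tool_rot: [-1.756, -2.602, -0.001]
ft_force: [0.9, 0.2, 0.4]
grip_width: 0.996
orange t 1.55 z 158.5 jaw 0.996 tilt [ 0.002 -0.001 -1.   ] F [0.9 0.2 0.4] q7 -0.7 | turn u 0.08 then dx,dy u -15.89 3.76 target [683.6  13.9]
```

```bash
python3 -m jog '[[[1,-1,0.25,0,0],[1,-1,0.25,0,0],[1,-1,0.25,0,0],[1,-1,0.25,0,0],[1,-1,0.25,0,0],[1,-1,0.25,0,0],[1,-1,0.25,0,0],[1,-1,0.25,0,0],[1,-1,0.25,0,0],[1,-1,0.25,0,0]]]'; python3 go.py orange
```

```text
time: 2.8
position: [0.554, 0.2109, 0.1593]
tool_rot: [1.765, 2.598, 0.002]
ft_force: [1.4, 0.7, 1.0]
grip_width: 1.0
orange t 2.8 z 159.3 jaw 1.0 tilt [ 0.     0.001 -1.   ] F [1.4 0.7 1. ] q7 0.03 | turn u 0.01 then dx,dy u -5.77 1.2 target [683.6  13.9]
```

```bash
python3 -m jog '[[[1,-1,0.2,0.3,0],[1,-1,0.2,0.3,0],[1,-1,0.2,0.3,0],[1,-1,0.2,0.3,0],[1,-1,0.2,0.3,0],[1,-0.6,0.1,0.3,0],[1,0,0,0,0],[1,0,0,0,0]]]'; python3 go.py orange; python3 -c "
from h import *
shot('wrist','w1.png')"
```

```text
time: 3.8
position: [0.6763, 0.0213, 0.0871]
tool_rot: [-1.764, -2.599, -0.002]
ft_force: [-0.5, 0.2, -0.4]
grip_width: 0.999
orange t 3.8 z 87.1 jaw 0.999 tilt [ 0.001  0.001 -1.   ] F [-0.5  0.2 -0.4] q7 0.44 | turn u 0.01 then dx,dy u -0.24 0.1 target [683.6  13.9]
```

View pics/w1.png

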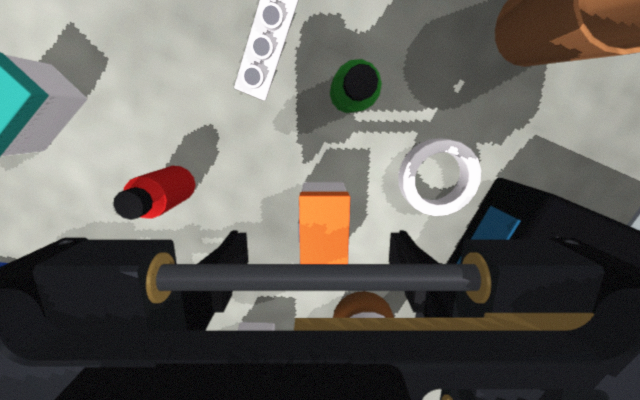

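The wrist view shows the orange lid at (324,228), between the fingers (240 and 400) and square to them; green (356,85) and red are clear. Grasping.

```bash
python3 -m jog '[[[1,-0.24,0.1,0.4,0],[1,0,0,0.6,0],[1,0,0,0.6,0],[1,0,0,0,0],[0.2,0,0,0,0],[0.2,0,0,0,0],[0.2,0,0,0,0],[0.2,0,0,0,0],[0.2,0,0,0,0]]]' 30; python3 go.py orange blong
```

```text
time: 4.97
position: [0.6837, 0.0124, 0.0228]
tool_rot: [1.766, 2.598, 0.0]
ft_force: [-0.4, -0.3, -0.2]
grip_width: 0.517
orange t 4.97 z 22.8 jaw 0.517 tilt [-0.  0. -1.] F [-0.4 -0.3 -0.2] q7 0.47 | turn u -0.0 then dx,dy u 0.04 0.01 target [683.6  13.9]
blong t 4.97 z 22.8 jaw 0.517 tilt [-0.  0. -1.] F [-0.4 -0.3 -0.2] q7 0.47 | turn u 1.22 then dx,dy u -4.54 -7.12 target [ 457.9 -238.9]
```

```bash
python3 -m jog '[[[0,0,0,0,0],[0,0,0,0,0],[0,0,0,0,0],[0,0,0,0,0],[0,0,0,-0.5,0],[0,0,0,-1,0.22],[0,0,0,-1,1],[0,0,0,0,0]]]' 30; python3 go.py blong
```

```text
time: 5.98
position: [0.6867, 0.012, 0.1285]
tool_rot: [1.899, 2.494, 0.009]
ft_force: [0.1, 0.1, -1.2]
grip_width: 0.413
blong t 5.97 z 128.5 jaw 0.413 tilt [-0.002  0.009 -1.   ] F [ 0.1  0.1 -1.2] q7 0.34 | turn u -0.01 then dx,dy u -4.52 -7.19 target [ 457.9 -238.9]
```

```bash
python3 -m jog '[[[0,-0.6,-0.95,0,0],[0,-0.6,-0.95,0,0],[0,-0.6,-0.95,0,0],[0,-0.6,-0.95,0,0],[0,-0.6,-0.95,0,0],[0,-0.6,-0.95,0,0],[0,-0.6,-0.95,0,0],[0,-0.3,-0.5,0.3,0],[0,0,0,0,0],[0,0,0,0,0]]]'; python3 go.py blong
```

```text
time: 7.22
position: [0.4568, -0.2366, 0.1108]
tool_rot: [1.901, 2.501, 0.001]
ft_force: [-0.2, -0.4, -0.8]
grip_width: 0.412
blong t 7.22 z 110.8 jaw 0.412 tilt [ 0.     0.001 -1.   ] F [-0.2 -0.4 -0.8] q7 0.77 | turn u 0.01 then dx,dy u -0.06 0.01 target [ 457.9 -238.9]
```

```bash
python3 -m jog '[[[0,-0.06,0,0.7,0],[0,0,0,0.7,0],[0,0,0,0.4,0],[0,0,0,0.2,0],[0,0,0,0.1,0],[0,0,0,0,0],[0,0,0,0,0]]]'; python3 go.py blong
```

```text
time: 8.1
position: [0.4571, -0.24, 0.0272]
tool_rot: [1.902, 2.499, 0.001]
ft_force: [0.6, 0.3, -0.6]
grip_width: 0.416
blong t 8.1 z 27.2 jaw 0.416 tilt [-0.     0.001 -1.   ] F [ 0.6  0.3 -0.6] q7 0.84 | turn u -0.01 then dx,dy u 0.02 0.03 target [ 457.9 -238.9]
```

```bash
python3 -m jog '[[[1,0,0,0,0],[1,0,0,0,0],[1,0,0,0,0],[1,0,0,0,0],[1,0,0,-0.3,0],[1,0,0,-1,0],[1,0,0,-1,0],[1,0,0,-0.4,0],[1,0,0,0,0]]]'; python3 go.py blong red; python3 -c "
from h import *
shot('wrist','w2.png')"
```

```text
time: 9.22
position: [0.4574, -0.24, 0.1356]
tool_rot: [1.901, 2.499, 0.002]
ft_force: [-0.4, -0.6, -0.5]
grip_width: 0.998
blong t 9.22 z 135.6 jaw 0.998 tilt [-0.001  0.003 -1.   ] F [-0.4 -0.6 -0.5] q7 0.76 | turn u -0.0 then dx,dy u 0.02 0.02 target [ 457.9 -238.9]
red t 9.22 z 135.6 jaw 0.998 tilt [-0.001  0.003 -1.   ] F [-0.4 -0.6 -0.5] q7 0.76 | turn u -0.0 then dx,dy u 5.03 3.89 target [553.6  -4.5]
```

View pics/w2.png

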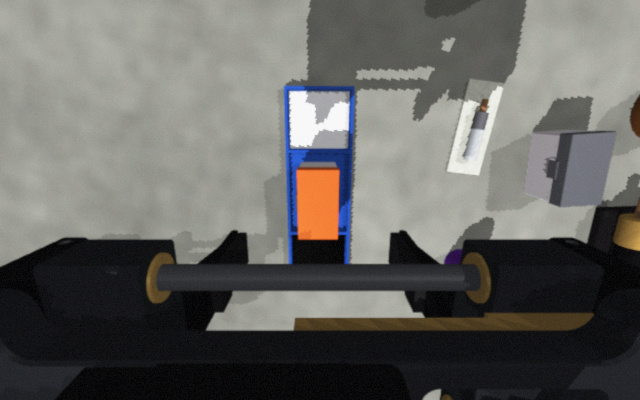

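The orange case sits square and centred in the long bay, lid (318,204), tray rims at about 287 and 353. Next is red.

```bash
python3 -m jog '[[[1,0.9,0.7,0,0],[1,0.9,0.7,0,0],[1,0.9,0.7,0,0],[1,0.9,0.7,0,0],[1,0.9,0.7,0,0],[1,0.53,0.39,0,0],[1,0,0,0.5,0],[1,0,0,0,0]]]'; python3 go.py red
```

```text
time: 10.28
position: [0.5503, -0.0043, 0.1112]
tool_rot: [-1.899, -2.497, 0.008]
ft_force: [-0.5, -0.7, 0.2]
grip_width: 0.999
red t 10.28 z 111.2 jaw 0.999 tilt [ 0.001 -0.007 -1.   ] F [-0.5 -0.7  0.2] q7 0.3 | turn u 0.0 then dx,dy u -0.03 0.08 target [553.6  -4.5]
```

```bash
python3 -m jog '[[[1,-0.03,0.06,0.7,0],[1,0,0,0.8,0],[1,0,0,0.7,0],[0.3,0,0,0,0],[0,0,0,0,0],[0,0,0,0,0],[0,0,0,0,0],[0,0,0,0,0],[0,0,0,0,0],[0,0,0,0,0]]]' 20; python3 go.py red
```

```text
time: 11.52
position: [0.5555, -0.0049, 0.0267]
tool_rot: [-1.902, -2.5, -0.0]
ft_force: [0.4, 0.5, 0.8]
grip_width: 0.359
red t 11.53 z 26.7 jaw 0.359 tilt [ 0.  0. -1.] F [0.4 0.5 0.8] q7 0.34 | turn u -0.0 then dx,dy u 0.02 -0.04 target [553.6  -4.5]
```

```bash
python3 -m jog '[[[0,0,0,0,0],[0,0,0,0,0],[0,0,0,0,0],[0,0,0,-0.5,0],[0,0,0,-1,0],[0,0,0,-1,0],[0,0,0,0,0]]]' 20; python3 go.py white
```

```text
time: 12.4
position: [0.5582, -0.0049, 0.1298]
tool_rot: [1.899, 2.496, 0.008]
ft_force: [0.2, -0.1, -0.9]
grip_width: 0.361
white t 12.4 z 129.8 jaw 0.361 tilt [-0.001  0.007 -1.   ] F [ 0.2 -0.1 -0.9] q7 0.3 | turn u -0.01 then dx,dy u -3.14 -3.98 target [ 438.4 -168.6]
```

```bash
python3 -m jog '[[[0,-0.7,-0.9,0,0],[0,-0.7,-0.9,0,0],[0,-0.7,-0.9,0,0],[0,-0.7,-0.9,0,0],[0,-0.34,-0.38,0.2,0],[0,0,0,0.5,0],[0,0,0,0,0],[0,0,0,0,0]]]'; python3 go.py white
```

```text
time: 13.4
position: [0.4357, -0.1681, 0.0984]
tool_rot: [-1.901, -2.501, 0.001]
ft_force: [1.0, 0.6, -0.1]
grip_width: 0.362
white t 13.4 z 98.4 jaw 0.362 tilt [ 0.    -0.001 -1.   ] F [ 1.   0.6 -0.1] q7 0.6 | turn u 0.0 then dx,dy u -0.03 0.06 target [ 438.4 -168.6]
```

```bash
python3 -m jog '[[[0,-0.03,0.05,0.7,0],[0,0,0,0.6,0],[0,0,0,0.3,0],[0,0,0,0.08,0],[0,0,0,0,0],[0,0,0,0,0]]]'; python3 go.py white
```

```text
time: 14.15
position: [0.4386, -0.1692, 0.0322]
tool_rot: [1.901, 2.499, 0.001]
ft_force: [-0.2, 0.3, -0.6]
grip_width: 0.361
white t 14.15 z 32.2 jaw 0.361 tilt [-0.001  0.002 -1.   ] F [-0.2  0.3 -0.6] q7 0.66 | turn u -0.0 then dx,dy u 0.02 -0.0 target [ 438.4 -168.6]
```

```bash
python3 -m jog '[[[0,0,0,0.03,0],[0,0,0,0,0],[1,0,0,0,0],[1,0,0,0,0],[1,0,0,0,0],[1,0,0,0,0],[1,0,0,-0.4,0],[1,0,0,-1,0],[1,0,0,-1,0],[1,0,0,0,0]]]'; python3 go.py purple
```

```text
time: 15.4
position: [0.4406, -0.1699, 0.1303]
tool_rot: [1.898, 2.495, 0.007]
ft_force: [0.7, 0.8, -0.8]
grip_width: 0.991
purple t 15.4 z 130.3 jaw 0.991 tilt [-0.003  0.007 -1.   ] F [ 0.7  0.8 -0.8] q7 0.58 | turn u -0.01 then dx,dy u -3.8 3.94 target [ 632.9 -274.2]
```

```bash
python3 -m jog '[[[1,-0.8,0.8,0,0],[1,-0.8,0.8,0,0],[1,-0.8,0.8,0,0],[1,-0.8,0.8,0,0],[1,-0.6,0.74,0,0],[1,0,0,0.5,0],[1,0,0,0,0],[1,0,0,0,0]]]'; python3 go.py purple; python3 -c "
from h import *
shot('wrist','w3.png')"
```

```text
time: 16.4
position: [0.6292, -0.2729, 0.106]
tool_rot: [-1.901, -2.499, -0.0]
ft_force: [-0.0, -0.4, 0.2]
grip_width: 1.0
purple t 16.4 z 106.0 jaw 1.0 tilt [ 0.001 -0.001 -1.   ] F [-0.  -0.4  0.2] q7 0.84 | turn u -0.01 then dx,dy u -0.06 0.08 target [ 632.9 -274.2]
```

View pics/w3.png

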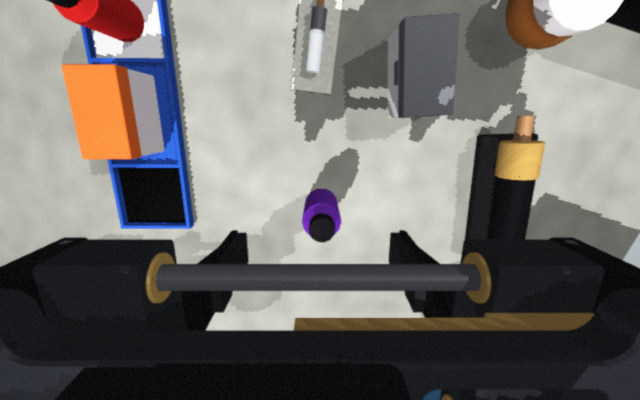

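Purple (321,215) is centred between the fingers. Red at top left stands upright in its bay, and the grey case is clear.

```bash
python3 -m jog '[[[1,-0.06,0.07,0.6,0],[1,0,0,0.8,0],[1,0,0,0.6,0],[0.3,0,0,0,0],[0,0,0,0,0],[0,0,0,0,0],[0,0,0,0,0],[0,0,0,0,0],[0,0,0,0,0],[0,0,0,0,0]]]' 20; python3 go.py purple
```

```text
time: 17.7
position: [0.6337, -0.275, 0.0263]
tool_rot: [1.902, 2.5, 0.0]
ft_force: [0.2, 1.6, 0.0]
grip_width: 0.365
purple t 17.7 z 26.3 jaw 0.365 tilt [ 0.  0. -1.] F [0.2 1.6 0. ] q7 0.87 | turn u -0.0 then dx,dy u 0.03 -0.01 target [ 632.9 -274.2]
```

```bash
python3 -m jog '[[[0,0,0,0,0],[0,0,0,0,0],[0,0,0,0,0],[0,0,0,-0.5,0],[0,0,0,-1,0],[0,0,0,-1,1],[0,0,0,-0.2,0],[0,0,0,0,0]]]' 20; python3 go.py ksmall
```

```text
time: 18.7
position: [0.6339, -0.2751, 0.135]
tool_rot: [2.007, 2.415, 0.001]
ft_force: [0.6, 0.2, -0.9]
grip_width: 0.361
ksmall t 18.7 z 135.0 jaw 0.361 tilt [-0.     0.001 -1.   ] F [ 0.6  0.2 -0.9] q7 0.75 | turn u 0.05 then dx,dy u 15.46 -2.57 target [422.3 314.9]
```

```bash
python3 -m jog '[[[0,1,-0.17,0,0.05],[0,1,-0.17,0,0],[0,1,-0.17,0,0],[0,1,-0.17,0,0],[0,1,-0.17,0,0],[0,1,-0.17,0,0],[0,1,-0.17,0,0],[0,1,-0.17,0,0],[0,1,-0.17,0,0],[0,1,-0.17,0,0]]]'; python3 go.py ksmall
```

```text
time: 19.95
position: [0.4938, 0.1075, 0.1327]
tool_rot: [-2.013, -2.411, 0.004]
ft_force: [0.5, 0.8, 0.8]
grip_width: 0.361
ksmall t 19.95 z 132.7 jaw 0.361 tilt [-0.001 -0.003 -1.   ] F [0.5 0.8 0.8] q7 -0.05 | turn u -0.0 then dx,dy u 5.42 -0.83 target [422.3 314.9]
```

```bash
python3 -m jog '[[[0,1,-0.17,0,0],[0,1,-0.17,0,0],[0,1,-0.17,0,0],[0,1,-0.17,0,0],[0,1,-0.17,0,0],[0,0.4,0,0,0],[0,0,0,0.5,0],[0,0,0,0,0],[0,0,0,0,0]]]'; python3 go.py ksmall
```

```text
time: 21.08
position: [0.4242, 0.3121, 0.1142]
tool_rot: [2.016, 2.409, -0.001]
ft_force: [0.4, 0.2, -0.4]
grip_width: 0.362
ksmall t 21.07 z 114.2 jaw 0.362 tilt [-0.001 -0.    -1.   ] F [ 0.4  0.2 -0.4] q7 -0.48 | turn u -0.03 then dx,dy u 0.08 -0.03 target [422.3 314.9]
```

```bash
python3 -m jog '[[[0,0.07,-0.03,0.7,0],[0,0,0,0.7,0],[0,0,0,0.5,0],[0,0,0,0.2,0],[0,0,0,0,0],[0,0,0,0,0]]]'; python3 go.py ksmall
```

```text
time: 21.82
position: [0.4228, 0.3159, 0.0311]
tool_rot: [2.015, 2.41, 0.003]
ft_force: [-0.4, -1.3, 0.1]
grip_width: 0.365
ksmall t 21.82 z 31.1 jaw 0.365 tilt [ 0.001  0.002 -1.   ] F [-0.4 -1.3  0.1] q7 -0.46 | turn u -0.02 then dx,dy u -0.02 -0.02 target [422.3 314.9]
```

```bash
python3 -m jog '[[[0,0,0,0.02,0],[0,0,0,0,0],[1,0,0,0,0],[1,0,0,0,0],[1,0,0,0,0],[1,0,0,0,0],[1,0,0,-0.4,0],[1,0,0,-1,-1],[1,0,0,-1,0],[1,0,0,0,0]]]'; python3 go.py yellow
```

```text
time: 23.08
position: [0.4245, 0.3174, 0.1302]
tool_rot: [1.907, 2.495, 0.013]
ft_force: [0.1, -0.7, -0.7]
grip_width: 0.995
yellow t 23.07 z 130.2 jaw 0.995 tilt [ 0.004  0.008 -1.   ] F [ 0.1 -0.7 -0.7] q7 -0.4 | turn u -0.06 then dx,dy u -3.18 4.2 target [620.5 239.6]
```

```bash
python3 -m jog '[[[1,-0.7,0.9,0,0],[1,-0.7,0.9,0,0],[1,-0.7,0.9,0,0],[1,-0.7,0.9,0,0],[1,-0.38,0.6,0,0],[1,0,0,0,0],[1,0,0,0,0]]]'; python3 go.py yellow; python3 -c "
from h import *
for n in('scene',):
    im,d,K,P=shot(n);X=cloud(d,K,P)
    m=(X[...,0]>.7)&(X[...,0]<.85)&(X[...,1]>.15)&(X[...,1]<.28)&(X[...,2]>.05)&(X[...,2]<.115); print(np.percentile(X[m],[0,2,98,100],axis=0).round(3))
shot('wrist','w4.png')"
```

```text
time: 23.95
position: [0.6165, 0.2375, 0.1249]
tool_rot: [-1.906, -2.496, 0.001]
ft_force: [-0.2, 0.1, 0.0]
grip_width: 0.999
yellow t 23.95 z 124.9 jaw 0.999 tilt [ 0.001 -0.002 -1.   ] F [-0.2  0.1  0. ] q7 -0.04 | turn u -0.05 then dx,dy u 0.02 0.11 target [620.5 239.6]
[[0.74  0.181 0.05 ]
 [0.742 0.184 0.051]
 [0.808 0.247 0.081]
 [0.811 0.25  0.083]]
```

View pics/w4.png

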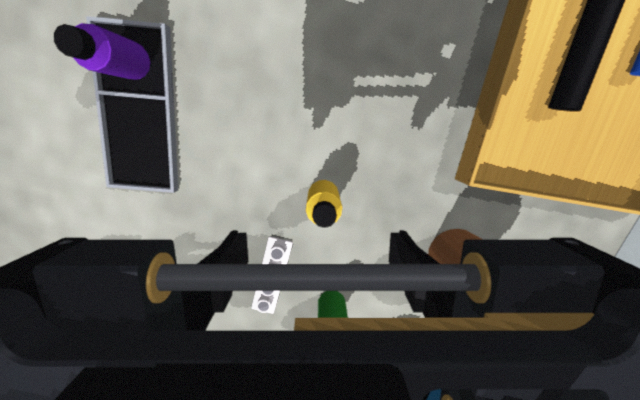

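Yellow (324,203) is centred and purple stands upright in the small bay at top left. The cup is 83 mm high and starts at x 0.74, so it is clear.

```bash
python3 -m jog '[[[1,0,0.1,0.7,0],[1,0,0,0.9,0],[1,0,0,0.85,0],[0.3,0,0,0,0],[0,0,0,0,0],[0,0,0,0,0],[0,0,0,0,0],[0,0,0,0,0],[0,0,0,0,0],[0,0,0,0,0]]]' 20; python3 go.py yellow
```

```text
time: 25.3
position: [0.6215, 0.238, 0.0275]
tool_rot: [1.908, 2.496, 0.0]
ft_force: [-0.6, 0.4, 1.2]
grip_width: 0.359
yellow t 25.3 z 27.5 jaw 0.359 tilt [ 0.  0. -1.] F [-0.6  0.4  1.2] q7 -0.02 | turn u -0.06 then dx,dy u 0.05 -0.01 target [620.5 239.6]
```

```bash
python3 -m jog '[[[0,0,0,0,0],[0,0,0,0,0],[0,0,0,0,0],[0,0,0,-0.5,0],[0,0,0,-1,0],[0,0,0,-1,0],[0,0,0,-0.3,0],[0,0,0,0,0]]]' 20; python3 go.py black
```

```text
time: 26.3
position: [0.622, 0.2382, 0.1406]
tool_rot: [1.907, 2.496, 0.003]
ft_force: [-0.6, 0.1, -0.1]
grip_width: 0.365
black t 26.3 z 140.6 jaw 0.365 tilt [ 0.001  0.002 -1.   ] F [-0.6  0.1 -0.1] q7 -0.04 | turn u -0.05 then dx,dy u -12.22 -7.14 target [ 477.4 -309.2]
```

```bash
python3 -m jog '[[[0,-1,-0.58,0,-0.05],[0,-1,-0.58,0,0],[0,-1,-0.58,0,0],[0,-1,-0.58,0,0],[0,-1,-0.58,0,0],[0,-1,-0.58,0,0],[0,-1,-0.58,0,0],[0,-1,-0.58,0,0],[0,-1,-0.58,0,0],[0,-1,-0.58,0,0]]]'; python3 go.py black
```

```text
time: 27.55
position: [0.5027, -0.2102, 0.1377]
tool_rot: [-1.9, -2.499, 0.002]
ft_force: [1.0, 0.3, 0.1]
grip_width: 0.36
black t 27.55 z 137.7 jaw 0.36 tilt [ 0.001 -0.002 -1.   ] F [1.  0.3 0.1] q7 0.71 | turn u -0.0 then dx,dy u -2.22 -1.27 target [ 477.4 -309.2]
```

```bash
python3 -m jog '[[[0,-1,-0.58,0,0],[0,-1,-0.58,0,0],[0,-0.2,-0.15,0,0],[0,0,0,0.3,0],[0,0,0,0.3,0],[0,0,0,0,0],[0,0,0,0,0]]]'; python3 go.py black
```

```text
time: 28.42
position: [0.4778, -0.3072, 0.1152]
tool_rot: [-1.9, -2.502, -0.0]
ft_force: [-0.0, -0.1, -0.2]
grip_width: 0.362
black t 28.43 z 115.2 jaw 0.362 tilt [ 0. -0. -1.] F [-0.  -0.1 -0.2] q7 0.94 | turn u 0.01 then dx,dy u -0.05 -0.02 target [ 477.4 -309.2]
```

```bash
python3 -m jog '[[[0,-0.05,-0.02,0.7,0],[0,0,0,0.7,0],[0,0,0,0.5,0],[0,0,0,0.17,0],[0,0,0,0,0],[0,0,0,0,0]]]'; python3 go.py black
```

```text
time: 29.18
position: [0.4779, -0.3107, 0.0335]
tool_rot: [1.901, 2.499, 0.001]
ft_force: [-0.3, -0.4, 0.4]
grip_width: 0.359
black t 29.18 z 33.5 jaw 0.359 tilt [-0.001  0.001 -1.   ] F [-0.3 -0.4  0.4] q7 1.01 | turn u -0.0 then dx,dy u 0.04 -0.0 target [ 477.4 -309.2]
```

```bash
python3 -m jog '[[[0,0,0,0.05,0],[0,0,0,0,0],[1,0,0,0,0],[1,0,0,0,0],[1,0,0,0,0],[1,0,0,0,0],[1,0,0,-0.4,0],[1,0,0,-1,0],[1,0,0,-1,1],[1,0,0,-0.1,1]]]'; python3 go.py turq
```

```text
time: 30.42
position: [0.4792, -0.3119, 0.1352]
tool_rot: [2.112, 2.317, 0.004]
ft_force: [-0.7, 0.4, -0.1]
grip_width: 0.996
turq t 30.43 z 135.2 jaw 0.996 tilt [-0.003  0.007 -1.   ] F [-0.7  0.4 -0.1] q7 0.77 | turn u 6.3 then dx,dy u 6.93 -4.52 target [439.3  16.6]
```

```bash
python3 -m jog '[[[1,0,0,0,1],[1,0,0,0,1],[1,0,0,0,1],[1,0,0,0,1],[1,0,0,0,1],[1,0,0,0,1],[1,0,0,0,0.3],[1,0,0,0,0]]]'; python3 go.py turq
```

```text
time: 31.42
position: [0.4773, -0.3104, 0.1311]
tool_rot: [2.663, 1.665, 0.001]
ft_force: [-0.5, -0.2, -0.5]
grip_width: 0.999
turq t 31.43 z 131.1 jaw 0.999 tilt [ 0.     0.001 -1.   ] F [-0.5 -0.2 -0.5] q7 0.24 | turn u 0.05 then dx,dy u 6.92 -4.46 target [439.3  16.6]
```

```bash
python3 -m jog '[[[1,0.9,-0.58,0,0.05],[1,0.9,-0.58,0,0],[1,0.9,-0.58,0,0],[1,0.9,-0.58,0,0],[1,0.9,-0.58,0,0],[1,0.9,-0.58,0,0],[1,0.9,-0.58,0,0],[1,0.62,-0.4,0,0],[1,0,0,0.5,0],[1,0,0,0,0]]]'; python3 go.py turq; python3 -c "
from h import *
shot('wrist','w5.png')"
```

```text
time: 32.67
position: [0.4384, 0.0167, 0.1098]
tool_rot: [-2.667, -1.66, 0.004]
ft_force: [-0.2, 1.2, 0.4]
grip_width: 0.999
turq t 32.67 z 109.8 jaw 0.999 tilt [-0.002 -0.002 -1.   ] F [-0.2  1.2  0.4] q7 -0.58 | turn u -0.0 then dx,dy u 0.01 0.02 target [439.3  16.6]
```

View pics/w5.png

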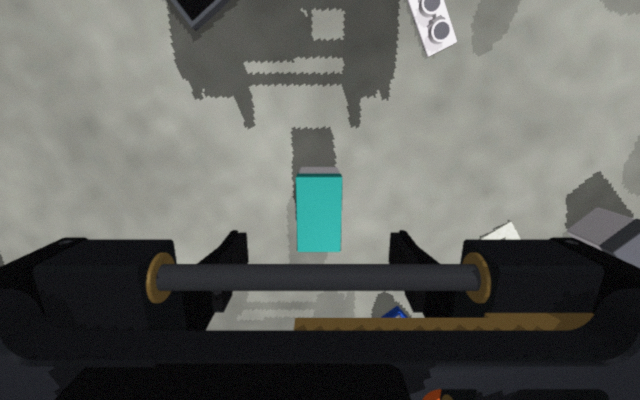

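The turquoise lid (319,212) is square to the jaws and centred.

```bash
python3 -m jog '[[[1,0,0.02,0.6,0],[1,0,0,0.9,0],[1,0,0,0.67,0],[0.3,0,0,0,0],[0,0,0,0,0],[0,0,0,0,0],[0,0,0,0,0],[0,0,0,0,0],[0,0,0,0,0],[0,0,0,0,0]]]' 30; python3 go.py turq
```

```text
time: 33.98
position: [0.4402, 0.0166, 0.0239]
tool_rot: [-2.668, -1.658, -0.0]
ft_force: [-0.9, -0.2, 2.5]
grip_width: 0.413
turq t 33.98 z 23.9 jaw 0.413 tilt [ 0. -0. -1.] F [-0.9 -0.2  2.5] q7 -0.51 | turn u -0.01 then dx,dy u -0.01 -0.02 target [439.3  16.6]
```

```bash
python3 -m jog '[[[0,0,0,0,0],[0,0,0,0,0],[0,0,0,-0.5,0],[0,0,0,-1,-1],[0,0,0,-1,-1],[0,0,0,0,-1],[0,0,0,0,-1],[0,0,0,0,-1],[0,0,0,0,-1],[0,0,0,0,-1]]]' 30; python3 go.py klong
```

```text
time: 35.22
position: [0.4399, 0.0163, 0.1232]
tool_rot: [-2.043, -2.387, 0.001]
ft_force: [0.4, 0.4, -0.8]
grip_width: 0.41
klong t 35.23 z 123.2 jaw 0.41 tilt [-0.    -0.001 -1.   ] F [ 0.4  0.4 -0.8] q7 0.02 | turn u -0.28 then dx,dy u 5.6 0.9 target [435.4 243.1]
```

```bash
python3 -m jog '[[[0,0,0,0,-0.25],[0,0.95,0.15,0,0],[0,0.95,0.15,0,0],[0,0.95,0.15,0,0],[0,0.95,0.15,0,0],[0,0.95,0.15,0,0],[0,0.85,0.15,0,0],[0,0,0,0.3,0],[0,0,0,0,0],[0,0,0,0,0]]]'; python3 go.py klong
```

```text
time: 36.48
position: [0.4371, 0.242, 0.1116]
tool_rot: [2.022, 2.404, -0.001]
ft_force: [-0.6, -0.8, -1.6]
grip_width: 0.412
klong t 36.48 z 111.6 jaw 0.412 tilt [-0.001 -0.    -1.   ] F [-0.6 -0.8 -1.6] q7 -0.36 | turn u -0.09 then dx,dy u 0.03 -0.04 target [435.4 243.1]
```

```bash
python3 -m jog '[[[0,0.02,-0.04,0.7,0],[0,0,0,0.7,0],[0,0,0,0.5,0],[0,0,0,0.2,0],[0,0,0,0,0],[0,0,0,0,0]]]'; python3 go.py klong
```

```text
time: 37.22
position: [0.4359, 0.2439, 0.0285]
tool_rot: [2.02, 2.405, 0.002]
ft_force: [0.4, 1.1, -1.4]
grip_width: 0.414
klong t 37.23 z 28.5 jaw 0.414 tilt [ 0.001  0.001 -1.   ] F [ 0.4  1.1 -1.4] q7 -0.33 | turn u -0.07 then dx,dy u -0.02 -0.02 target [435.4 243.1]
```

```bash
python3 -m jog '[[[0,0,0,0.01,0],[0,0,0,0,0],[1,0,0,0,0],[1,0,0,0,0],[1,0,0,0,0],[1,0,0,0,0],[1,0,0,-0.4,0],[1,0,0,-1,0],[1,0,0,-1,0],[1,0,0,-1,0]]]'; python3 -m jog '[[[1,-1,1,0,0],[1,-1,1,0,0],[1,-1,1,0,0],[1,-1,1,0,0],[1,0,0,0,0]]]'
python3 - <<'E'
from h import *
t=np.array([457.9,-238.9]);b=np.array([430.1,272.1])
def fr(c,o,a): a=np.radians(a);d=np.array(c)-o;return d@[np.cos(a),np.sin(a)],d@[-np.sin(a),np.cos(a)]
L=dict(red=((438.4,-168.6),t,15.5,70),yellow=((477.4,-309.2),t,15.5,70),orange=((457.9,-238.9),t,15.5,50),purple=((422.3,314.9),b,10.3,70),turq=((435.4,243.1),b,10.3,50),green=((664.5,119.7),b,0,66),grey=((674.8,-146.3),t,0,46))
for n in('top','scene'):
    im,d,K,P=shot(n,n+'_end.png');X=cloud(d,K,P)*1000
    for k,(c,o,a,h) in L.items():
        m=(np.hypot(X[...,0]-c[0],X[...,1]-c[1])<(28 if h>60 else 45))&(X[...,2]>h-4)&(X[...,2]<h+14);Y=X[m].astype(np.float32)
        if len(Y)<5: print(k,n,'none');continue
        r=cv2.minAreaRect(Y[:,:2]); print(k,n,np.round(r[0],1),np.round(r[1],1),round(r[2],1),'z',np.median(Y[:,2]).round(1),'tray',np.round(fr(r[0],o,a),1))
E
```

```text
time: 38.48
position: [0.4354, 0.2438, 0.1659]
tool_rot: [2.02, 2.406, 0.002]
ft_force: [-0.9, 0.3, -0.6]
grip_width: 0.998
time: 39.1
position: [0.6233, 0.1088, 0.164]
tool_rot: [2.026, 2.396, -0.002]
ft_force: [-0.9, 0.6, 0.0]
grip_width: 0.999Traceback (most recent call last):
  File "<stdin>", line 10, in <module>
cv2.error: OpenCV(4.12.0) /io/opencv/modules/imgproc/src/convhull.cpp:143: error: (-215:Assertion failed) total >= 0 && (depth == CV_32F || depth == CV_32S) in function 'convexHull'
```

```bash

python3 - <<'E'
from h import *
t=np.array([457.9,-238.9]);b=np.array([430.1,272.1])
def fr(c,o,a): a=np.radians(a);d=np.array(c)-o;return d@[np.cos(a),np.sin(a)],d@[-np.sin(a),np.cos(a)]
L=dict(red=((438.4,-168.6),t,15.5,70),yellow=((477.4,-309.2),t,15.5,70),orange=((457.9,-238.9),t,15.5,50),purple=((422.3,314.9),b,10.3,70),turq=((435.4,243.1),b,10.3,50),green=((664.5,119.7),b,0,66),grey=((674.8,-146.3),t,0,46))
for n in('top','scene'):
    im,d,K,P=shot(n,n+'_end.png');X=cloud(d,K,P)*1000
    for k,(c,o,a,h) in L.items():
        m=(np.hypot(X[...,0]-c[0],X[...,1]-c[1])<(28 if h>60 else 45))&(X[...,2]>h-4)&(X[...,2]<h+14);Y=X[m].astype(np.float32)
        if len(Y)<5: print(k,n,'none');continue
        r=cv2.minAreaRect(np.ascontiguousarray(Y[:,:2])); print(k,n,np.round(r[0],1),np.round(r[1],1),round(r[2],1),'z',np.median(Y[:,2]).round(1),'tray',np.round(fr(r[0],o,a),1))
E
```

```text
red top [ 438.9 -168.4] [17.4 18.2] 44.5 z 73.4 tray [ 0.5 73. ]
yellow top [ 478.1 -309.3] [18.5 18.5] 6.7 z 73.3 tray [  0.7 -73.2]
orange top [ 457.1 -239.3] [37.8 65.2] 15.5 z 53.8 tray [-0.9 -0.2]
purple top none
turq top none
green top none
grey top [ 674.1 -147.7] [38.7 64.8] 19.5 z 49.9 tray [216.2  91.2]
red scene [ 438.3 -166.1] [17.6 21. ] 77.3 z 73.8 tray [ 0.6 75.4]
yellow scene [ 476. -306.] [20.5 18.8] 1.9 z 73.4 tray [ -0.5 -69.5]
orange scene [ 457.8 -236.8] [40.5 67.2] 19.2 z 54.6 tray [0.5 2.1]
purple scene [423.8 315.8] [18.4 20.1] 52.6 z 73.5 tray [ 1.6 44.1]
turq scene [435.8 243.8] [40.6 64.6] 10.0 z 54.7 tray [  0.6 -28.9]
green scene [664.6 120.8] [19.4 18.7] 8.4 z 70.1 tray [ 234.5 -151.3]
grey scene [ 674.3 -144.9] [38.9 64.7] 18.2 z 50.7 tray [216.4  94. ]
```

View pics/scene_end.png

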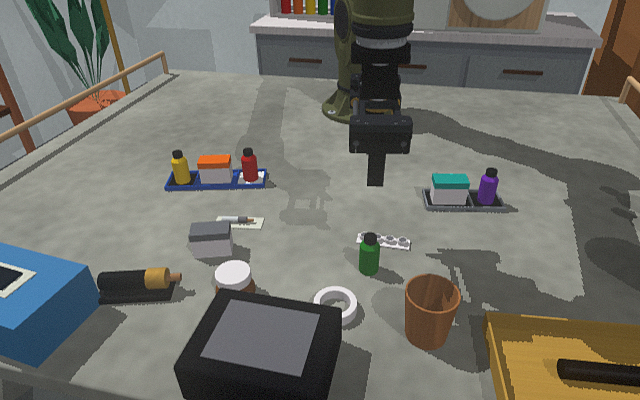

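The picture shows the blue tray with yellow (180,168), orange (214,168) and red (250,165). The black tray has turquoise (450,188) and purple (488,187). Green and grey are where they started, and the gripper is open and clear of everything.

```bash
python3 -c "
from bench import job; print(job.close_job())"
```

```text
the job is handed in; nothing more can be done
None
```

I made up both kits and handed the job in at about 39 s of the 133 s allowed. All five items are released and upright in their bays, and the gripper was left open and clear at z ≈ 0.16 m.

- **Position:** each item measured within about 4 mm of its bay centre. The largest offset was yellow, 3.5 mm along tray y in the scene view.
- **Height:** the tops stand at about 73.5 mm (inks) and 54 to 55 mm (cases). That matches items resting flat on the 4 mm tray floors.
- **Case alignment:** both cases are in line with their trays to within about 4°.
- **Spares:** the green ink and grey-lidded case are within about 1 mm of where they started.

**Less sure:** in the last check the arm hid purple, turquoise and green from the top camera, so those three rest on the scene camera alone. The two cameras disagree by 2 to 4 mm, mostly in y, which is about their calibration error and well inside the tolerances. No check failed.

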